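# Snap a tube-rack carrier into its sampler dock and bar it

### The job

Push the tube-rack carrier straight into its dock until its steel head snaps past the sprung rollers and sits fully home, and stop pushing there: do not ram it on into the black buffer. Then swing the yellow locking bar fully shut across behind the carrier. Leave the carrier upright and the other things on the bench where they are.

Things in the scene. Friction and masses are not known exactly. Their poses are not given: they have to be found in the camera images.
- rack_carrier: Loose sled, about 0.3 kg, with a white tube rack fixed on it: grey base plate 132x76x8 mm, rack top 38 mm high. Origin on its underside (z = 0 on the bench), x forward into the dock, y left, z up. It starts before the dock's mouth, pointing at it a little askew, clear of the rollers. It slides on the bench; too wide to grip: push it.
- push_face (a point): Centre of the rear face of the carrier's orange push plate (72 wide, 42 mm high), 69 mm behind the carrier's origin, 21 mm above the bench: the place to push, forward along the carrier's x. Two fingertips 30 to 50 mm apart keep it straight.
- steel_head (a point): Axis of the carrier's upright round steel head, diameter 28 mm, 2 to 22 mm above the bench, on a 12 mm wide neck; 88 mm ahead of the carrier's origin.
- dock: Aluminium dock fixed to the bench. Its frame (origin on the bench, x = push direction, y left, z up) is where the carrier's frame lies when home. Two guide rails 80 mm apart inside, 18 mm high, from x = 0 to 0.104, flare out from x = 0 back to x = -0.04 (about 105 mm apart there). Jaw housings are 26 mm high, the back wall at x = 0.128 30 mm.
- roller_gap (a point): Midpoint between the two brass rollers (radius 6 mm, 20 mm apart, on jaws sprung sideways), dock x = 0.079. The head meets them with the carrier 21 mm short of home (dock x = -0.021); the push needed climbs to a peak of about 9 to 16 N, friction included, and is gone at x = -0.009; from there the rollers draw the carrier home by themselves and hold it against the buffer.
- buffer (a joint): Sprung black buffer at the inner end of the dock, compression in m: 0 with the dock empty, about 0.002 with the carrier home, 0.012 at the end of its travel (about 3 N per mm). Over-pushing the carrier compresses it further.
- lock_bar (a joint): Yellow bar hinged on a post left (+y) of the dock's mouth, in rad: 0 = shut, pointing along dock -y, 12 mm behind the push plate of a home carrier; 1.57 = pointing along dock -x; 2.5 = widest. Starts open, 1.75 to 2.2; light friction holds it. To shut, push its outer side round the post, towards -y, then +x. 130 mm long, 8 thick, 13 to 37 mm above the bench. A carrier not home blocks it.
- lock_bar_hinge (a point): Vertical hinge axis of the yellow bar, at dock x = -0.085, y = 0.066, 25 mm above the bench; the post is 40 mm high.
- lock_bar_end (a point): Free end of the locking bar (black round end, radius 7 mm), 130 mm from the hinge axis, 25 mm above the bench.
- tip_box: Bystander: pipette tip box with blue and white tips, 87x122x60 mm, left of the dock; origin under its centre.
- rinse_bottle: Bystander: white plastic bottle, 60 mm wide, 125 mm high, right of the dock; origin under its centre.
- film_roll: Bystander: white film roll standing on end, diameter 69, height 50 mm, right of the dock; origin under its centre.
- mouse: Bystander: black computer mouse, 112x62x43 mm, right of the dock near the robot; origin under its centre.

How it is judged:
By the outcome, as a careful person would: the job done as asked, in the order asked, and still so for the second after the job is handed in, with the robot touching nothing.
It also fails if it takes over 50 s, if anything falls off the work surface, if the arm or the gripper's body presses on something with over 40 N, if the wrist force passes 120 N, or if a joint passes its speed limit or range.

### The arm

A 6-joint arm with a two-finger parallel gripper is mounted at the origin on a cart in front of the work surface, level with it; the furniture and walls round the work are solid. World frame = base frame: x ahead of the robot, y to its left, z up, the work surface at z = 0. Lengths are in m, angles in rad, forces in N, time in s.
With the tool pointing down it reaches from about 0.275 to 0.825 m from the base axis. Payload 4.9 kg.
Tool frame: the origin (TCP) lies on the centre line of the jaws, within the pads' length; the fingertips stand 11 mm ahead of it and the grasp point (between the pads) lies 8 mm behind it; z points along the fingers, y is the line along which they close (so a half turn about z gives the same grasp; the last joint's range is limited). The gripper opens to 85 mm and grips with 20 to 120 N. Pads are 22 mm wide; open, the fingers measure 114 mm over their backs; the gripper's body (76 mm by 85 mm) begins 54 mm behind the grasp point. The pads swing forward as they close: fully open they stand 13 mm farther back than shut.
Start: joints at [1.002, 0.326, -0.193, 1.052, 0, 1.437], TCP at [0.232, 0.499, 0.242] pointing down, gripper open.
Joint ranges: [-2.65, 2.65], [-0.97, 1.79], [-1.3, 1.35], [-1.93, 2.1], [-1.47, 1.37], [-3.14, 3.14]. Speed limits (rad/s): [2.57, 2.57, 3.14, 3.14, 3.14, 3.14].

### API

Orientations are given as a unit quaternion [w, x, y, z].
In Python, from cell import * gives the robot as it stands. Calls block until the motion is done:
- move_pose(position, orientation): joint-space move of the TCP to a pose.
- move_linear(position, speed=0.15, rotation=None, until_force=None): straight line of the TCP; rotation=None keeps the orientation; speed is the mean speed in m/s. With until_force (N) it stops when the force on the tool has changed by that much, and returns True; else False.
- goto_joints(angles): joint-space move.
- set_gripper(opening, grasp_force=None): opening from 0.0 (shut) to 1.0 (fully open); grasp_force is the grip in N (None keeps the last); returns when the fingers have stopped.
- wait(seconds).
- solve_ik(position, orientation): joint angles nearest the present ones, or None.
- camera(name): name is "scene" or "side" or "wrist"; returns (picture, depth): 400x640x3 uint8, red, green, blue; 400x640 float32, m along the optical axis (not along the pixel's ray), 0 where there is no reading.
- calibration(name): a dict with "mtx" (3x3 intrinsics, pixels), "k1" (the pictures are not rectified: a ray, as slopes to the right and down, at radius r is drawn at 1 + k1 r^2 times it, then the intrinsics apply), "extrinsics" (4x4, takes a point from world to camera coordinates); the wrist camera has in their place "hand_eye" (4x4, takes a point from camera to tool coordinates, whose origin is the TCP and whose axes are the flange's). Camera axes: x right, y down, z forward; pixel columns grow to the right and rows downward; lengths in m; the calibration is good to about 2 mm. A picture is of the moment at which its call begins: read the wrist's pose just before it. calibration takes no time and is no camera call.
A pose or a line that the arm cannot do raises PlanningError and nothing moves.
- close_job(): hands the job in; it is judged then, once.
Trained networks look in the newest picture that a camera, given by its name, has taken for a name from the list of things; names that differ only in an ending like _2 or _b are one class to them, and where a whole thing is asked for, a point or a joint stands for the part that bears it (a point fixed in the world has none). Each returns a list of dicts, best first, with "p" (0 to 1); they miss things now and then, are a little off and sometimes report something else, mostly with a low value. They report only what shows in the picture. A call takes as long as a camera call.
- boxes_of(camera, thing): "location" ([x, y, z] in m, in world coordinates, good to about 4 mm: the middle of the surface that is visible of it).
- mark_of(camera, thing): "location" ([x, y, z] in m, in world coordinates, good to about 4 mm: a listed point, or the origin of a listed thing).
Readings, each from a call of its own:
- get_clock(): time.
- get_joint_positions(): joint angles.
- get_joint_vel(): joint speeds.
- get_joint_efforts(): joint torques, N m.
- get_position(): TCP position.
- get_tool_rot(): TCP orientation.
- get_ft_force(): force on the tool from outside, world axes, zero at the start.
- get_moment(): the same for the moment, N m.
- get_gripper_width(): opening from 0.0 (shut) to 1.0 (fully open).
- get_finger_force(): force on a finger pad.
Only numpy, scipy, OpenCV 4.12 (cv2) and the standard library are available. Lean on these libraries where they do the work, as an engineer would, in place of code of your own. Each camera call takes 0.05 s, during which the arm holds its last target. There are 200 camera calls.

## Working session

There is one attempt and no reset: what is moved stays moved. The work goes in short steps, each a Python script; the robot and the scene stay as the last script left them, time stands still between calls to the robot, and variables do not carry over. Pictures are saved under pics/ and viewed, at most 10 in all, crops included, and the job is handed in when it is done.

```bash
mkdir -p pics; ls
cat > h.py <<'E'
from cell import *
import numpy as np, cv2
def save(cam,name):
    p,d=camera(cam); cv2.imwrite(f'pics/{name}.png',p[:,:,::-1]); return p,d
E
python3 - <<'E'
from h import *
np.set_printoptions(precision=4,suppress=True)
ims=[save(c,c+'0') for c in ('scene','side')]
cv2.imwrite('pics/both0.png',np.vstack([cv2.resize(i[0][:,:,::-1],(480,300)) for i in ims]))
for c in ('scene','side'):
    print(c)
    for t in ['rack_carrier','push_face','steel_head','dock','roller_gap','lock_bar_hinge','lock_bar_end','tip_box','rinse_bottle','film_roll','mouse']:
        print(t,[(np.round(m['location'],4),round(m['p'],2)) for m in mark_of(c,t)[:2]])
print(get_clock(),get_tool_rot(),get_position())
E
```

```text
cell.py
pics
scene
rack_carrier [(array([ 0.5277,  0.042 , -0.0017]), 0.77)]
push_face [(array([0.4608, 0.0502, 0.0208]), 0.72), (array([0.6137, 0.0236, 0.0125]), 0.62)]
steel_head [(array([0.6118, 0.0215, 0.0134]), 0.72)]
dock [(array([ 0.529 , -0.3925,  0.0016]), 0.24)]
roller_gap [(array([0.708 , 0.0059, 0.0134]), 0.55)]
lock_bar_hinge [(array([0.5632, 0.1026, 0.0257]), 0.64)]
lock_bar_end [(array([0.4564, 0.1783, 0.0257]), 0.54)]
tip_box [(array([0.6317, 0.3673, 0.0013]), 0.67)]
rinse_bottle [(array([ 0.533 , -0.3942, -0.0002]), 0.92)]
film_roll [(array([ 0.6785, -0.3338,  0.0026]), 0.61)]
mouse [(array([0.7076, 0.0056, 0.0146]), 0.73), (array([ 0.4303, -0.3519, -0.0009]), 0.63)]
side
rack_carrier [(array([0.5253, 0.0399, 0.0019]), 0.93), (array([ 0.5342, -0.3877,  0.0008]), 0.3)]
push_face [(array([0.4582, 0.0533, 0.0216]), 0.64)]
steel_head [(array([0.6138, 0.0285, 0.011 ]), 0.6), (array([0.7092, 0.0065, 0.0138]), 0.43)]
dock [(array([0.633 , 0.0254, 0.0008]), 0.79)]
roller_gap [(array([0.7095, 0.0073, 0.0141]), 0.78)]
lock_bar_hinge [(array([0.5644, 0.1063, 0.0253]), 0.96)]
lock_bar_end [(array([0.4593, 0.1785, 0.0233]), 0.69)]
tip_box []
rinse_bottle [(array([ 0.5325, -0.392 , -0.0014]), 0.62)]
film_roll [(array([ 0.6767, -0.3321, -0.0001]), 0.59)]
mouse [(array([ 0.4331, -0.3562, -0.0001]), 0.78)]
1.2 [-0.      0.2157  0.9765 -0.    ] [0.2316 0.4988 0.2423]
```

View pics/scene0.png

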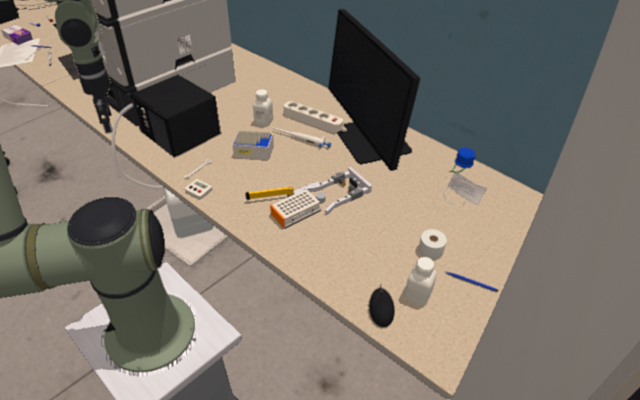

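View pics/side0.png

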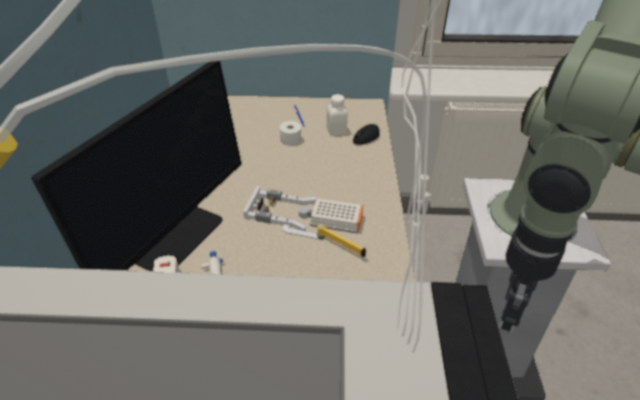

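The scene view shows the carrier at about (297,207) with its orange plate facing the robot, the dock at (345,185) and the open yellow bar at (270,192). The side view agrees: carrier (337,214), bar (340,240), dock (280,205). The stray detections for "dock" and "mouse" don't match the pictures, so I ignore them. Next, wrist views from above.

```bash
cat >> h.py <<'E'
def q(yaw):  # tool down, tool y along world angle yaw+90deg
    f=(yaw+np.pi)/2; return [0,np.cos(f),np.sin(f),0]
E
python3 - <<'E'
from h import *
np.set_printoptions(precision=4,suppress=True)
print(calibration('wrist')['hand_eye'])
for i,(p) in enumerate([(0.50,0.06,0.30),(0.58,0.04,0.30)]):
    print(solve_ik(p,q(-.22)))
    move_pose(p,q(-.22)); wait(.3)
    save('wrist',f'w{i}')
    for t in ['rack_carrier','push_face','steel_head','dock','roller_gap','lock_bar_hinge','lock_bar_end']:
        print(t,[(np.round(m['location'],4),round(m['p'],2)) for m in mark_of('wrist',t)[:2]])
print(get_clock(),get_position(),get_joint_positions())
E
```

```text
[[-0.0006 -0.9612 -0.2759  0.0699]
 [ 1.     -0.0006 -0.0002 -0.0005]
 [ 0.     -0.2759  0.9612 -0.1309]
 [ 0.      0.      0.      1.    ]]
[-0.0272  0.2064 -0.2051  1.1593  0.      0.1928]
rack_carrier [(array([ 0.5267,  0.0418, -0.001 ]), 0.74), (array([0.4557, 0.1805, 0.0226]), 0.6)]
push_face [(array([0.4588, 0.053 , 0.0163]), 0.71)]
steel_head [(array([0.6102, 0.0235, 0.0127]), 0.95)]
dock []
roller_gap [(array([0.7095, 0.0094, 0.0135]), 0.56)]
lock_bar_hinge [(array([0.5642, 0.1089, 0.0225]), 0.59)]
lock_bar_end [(array([0.4567, 0.1814, 0.0236]), 0.75)]
[-0.0581  0.3563 -0.0011  1.2134  0.      0.1619]
rack_carrier [(array([ 0.5241,  0.0405, -0.    ]), 0.85)]
push_face [(array([0.4589, 0.0538, 0.0168]), 0.57)]
steel_head [(array([0.6139, 0.025 , 0.0125]), 0.85)]
dock []
roller_gap [(array([0.7108, 0.0095, 0.0155]), 0.61)]
lock_bar_hinge [(array([0.5628, 0.111 , 0.021 ]), 0.9)]
lock_bar_end [(array([0.4578, 0.1794, 0.0262]), 0.96)]
4.9 [0.58   0.04   0.3001] [-0.058   0.3561 -0.0012  1.2134 -0.      0.1619]
```

View pics/w0.png

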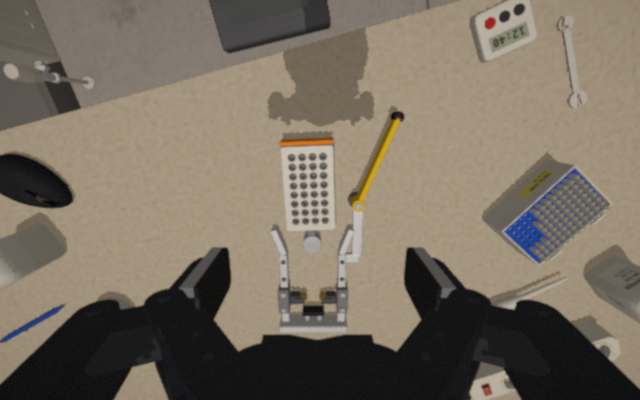

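View pics/w1.png

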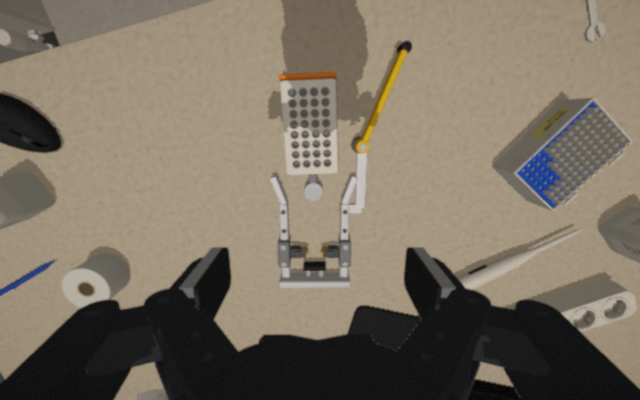

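The wrist views show the carrier's orange plate at (308,75) in w1. The head is at (314,188), between the flares and nearly centred. The rails run almost vertically, so the dock yaw is about -0.22. The hinge is at (361,147) and the bar end at (404,46), and these agree with the networks. Next I refine the carrier's pose from the orange plate and close up to it.

```bash
cat >> h.py <<'E'
DY=-.218; DO=np.array([.633,.0262])
X=np.array([np.cos(DY),np.sin(DY)]); Y=np.array([-X[1],X[0]])
def D(x,y): return DO+x*X+y*Y
def toD(p): p=np.array(p)[:2]-DO; return np.array([p@X,p@Y])
from scipy.spatial.transform import Rotation as R
def back(px,z,pos,quat):
    c=calibration('wrist'); k=c['k1']; K=np.array(c['mtx'])
    d=(np.array(px,float)-K[:2,2])/[K[0,0],K[1,1]]
    u=d.copy()
    for _ in range(8): u=d/(1+k*(u**2).sum(1,keepdims=True))
    H=np.array(c['hand_eye']); r=R.from_quat(np.roll(quat,-1)).as_matrix()
    o=np.array(pos)+r@H[:3,3]; v=np.c_[u,np.ones(len(u))]@(r@H[:3,:3]).T
    return o+v*((z-o[2])/v[:,2])[:,None]
E
python3 - <<'E'
from h import *
np.set_printoptions(precision=4,suppress=True)
for n,pos in (('w0',(.5,.06,.3)),('w1',(.58,.04,.3))):
    im=cv2.imread(f'pics/{n}.png'); h=cv2.cvtColor(im,cv2.COLOR_BGR2HSV)
    m=cv2.inRange(h,(4,150,120),(16,255,255)); 
    nn,l,s,c=cv2.connectedComponentsWithStats(m); i=1+s[1:,4].argmax(); ys,xs=np.where(l==i)
    P=back(np.c_[xs,ys],.042,pos,q(-.22))
    # rear edge: topmost pixel in each column
    e=np.array([(x,ys[xs==x].min()) for x in range(xs.min()+2,xs.max()-1)])
    E=back(e,.042,pos,q(-.22)); v=cv2.fitLine(E[:,:2].astype(np.float32),cv2.DIST_HUBER,0,.01,.01).ravel()
    v=v*np.sign(v[1]); print(n,s[i],'yaw',np.arctan2(v[1],v[0])-np.pi/2,'rear centre',E[:,:2].mean(0),'width',np.linalg.norm(E[0]-E[-1]),'dock frame',toD(E[:,:2].mean(0)))
# dock midline check in w1: rail tops z=.018, back wall z=.03, flare ends, head top
B=back([(281,284),(349,284)],.03,(.58,.04,.3),q(-.22)); print('wall',[toD(b) for b in B])
B=back([(283,205),(345,205),(275,178),(354,178)],.018,(.58,.04,.3),q(-.22)); print('rails',[toD(b) for b in B])
B=back([(314,188)],.022,(.58,.04,.3),q(-.22)); print('head',toD(B[0]))
B=back([(361,147),(404,46)],.037,(.58,.04,.3),q(-.22)); print('hinge,end',[toD(b) for b in B])
E
```

```text
w0 [280 139  53   7 277] yaw -0.1747837 rear centre [0.4584 0.054 ] width 0.06263114205135442 dock frame [-0.1764 -0.0106]
w1 [279  72  57   8 292] yaw -0.1759845 rear centre [0.4605 0.0536] width 0.06388145528405201 dock frame [-0.1743 -0.0106]
wall [array([ 0.1263, -0.0549]), array([0.1266, 0.0505])]
rails [array([ 0.0021, -0.0488]), array([0.0023, 0.0425]), array([-0.0385, -0.0589]), array([-0.0382,  0.0544])]
head [-0.0246 -0.003 ]
hinge,end [array([-0.0841,  0.0599]), array([-0.2048,  0.1071])]
```

```bash
sed -i 's/^DY=.*/DY=-.218; DO=np.array([.6327,.0247])/' h.py
python3 - <<'E'
from h import *
np.set_printoptions(precision=4,suppress=True)
yc=-.176; F=np.array([.4595,.0537]); u=np.array([np.cos(yc),np.sin(yc)])
set_gripper(.42)
a=F-u*.045
move_pose([*a,.10],q(yc)); move_linear([*a,.025],speed=.12)
f0=get_ft_force()
print('contact',move_linear([*(F-u*.002),.025],speed=.04,until_force=1.5), toD(get_position()),get_ft_force()-f0, get_gripper_width(), get_clock())
g=D(-.069-.011-.040,0)
print('pushA',move_linear([*g,.025],speed=.04,rotation=q(DY),until_force=15), toD(get_position()),get_ft_force()-f0,get_clock())
print('plate dock', [(toD(m['location']),round(m['p'],2)) for c in ('scene','side') if camera(c) is not None for m in mark_of(c,'steel_head')[:2]])
save('side','s1')
E
```

```text
contact True [-0.1859 -0.0096] [-1.2231  0.2731  0.3457] 0.42118684082034247 8.0333
pushA False [-0.12 -0.  ] [-1.147  -1.099  -0.5183] 9.875
plate dock [(array([ 0.0477, -0.0034]), 0.94), (array([0.0487, 0.0004]), 0.82)]
```

```bash
python3 -c "
import cv2;i=cv2.imread('pics/s1.png')[160:280,200:400];cv2.imwrite('pics/s1c.png',cv2.resize(i,None,fx=4,fy=4,interpolation=2))"
```

```text
(no output)
```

View pics/s1c.png

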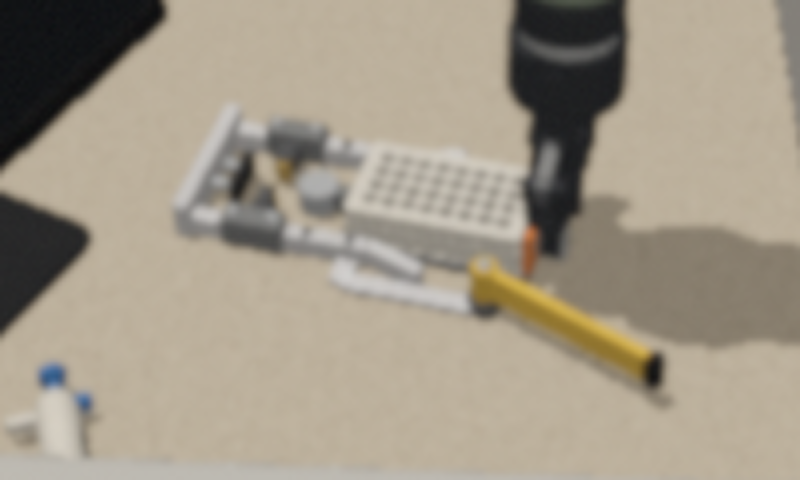

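The crop shows the carrier straight between the rails, with the head at (320,190) just short of the rollers and both fingers on the orange plate. Now I push in small steps while watching the force.

Run:
```python
from h import *
f0=get_ft_force()
pk=0
move_linear([*D(-.080-.025,0),.025],speed=.04)
for x in np.arange(-.024,-.0015,.001):
    move_linear([*D(-.080+x,0),.025],speed=.02)
    F=get_ft_force(); f=-(F[:2]@X); pk=max(pk,f)
    print(round(x,4),np.round(toD(get_position()),4),'push',round(f,2),'lat',round(F[:2]@Y,2))
    if f>22: print('TOO HIGH');break
    if pk>6 and f<1.5: print('snapped');break
print(get_clock())
wait(.3)
for c in ('scene','side'):
    camera(c)
    for t in('steel_head','rack_carrier','push_face'): print(c,t,[(toD(m['location']).round(4),round(m['p'],2)) for m in mark_of(c,t)[:2]])
```

```text
-0.024 [-0.1037  0.    ] push 0.71 lat 0.53
-0.023 [-0.1029 -0.    ] push -0.34 lat -0.52
-0.022 [-0.1028 -0.    ] push 2.51 lat -0.39
-0.021 [-1.017e-01 -1.000e-04] push 3.54 lat 0.13
-0.02 [-0.1007 -0.0002] push 5.07 lat -0.42
-0.019 [-0.1007 -0.0002] push 7.37 lat 0.26
-0.018 [-0.1006 -0.0002] push 10.24 lat 0.33
-0.017 [-0.1005 -0.0003] push 11.29 lat -1.16
-0.016 [-0.1003 -0.0004] push 13.02 lat 0.28
-0.015 [-0.0998 -0.0006] push 14.0 lat -0.23
-0.014 [-0.0993 -0.0007] push 14.97 lat -1.33
-0.013 [-0.0987 -0.0008] push 16.11 lat -1.52
-0.012 [-0.0979 -0.0008] push 16.49 lat -1.53
-0.011 [-0.097  -0.0008] push 16.75 lat -1.61
-0.01 [-0.0957 -0.0008] push 15.18 lat -1.73
-0.009 [-0.0936 -0.0008] push 9.8 lat -1.9
-0.008 [-0.0892 -0.0003] push 2.04 lat -0.08
-0.007 [-0.0859  0.    ] push 1.21 lat -0.58
snapped
15.15
scene steel_head [(array([ 0.084 , -0.0052]), 0.95)]
scene rack_carrier [(array([-0.0071, -0.0003]), 0.71)]
scene push_face [(array([-0.0739, -0.0013]), 0.88)]
side steel_head [(array([0.0807, 0.0013]), 0.92)]
side rack_carrier [(array([-0.0084, -0.0033]), 0.9), (array([-0.0007, -0.0008]), 0.53)]
side push_face [(array([-0.0736, -0.0013]), 0.87)]
```

Run:
```python
from h import *
save('wrist','w2'); save('scene','sc2'); save('side','sd2')
a=cv2.imread('pics/w2.png')[60:380,200:440]; b=cv2.imread('pics/sd2.png')[170:260,220:390]; c=cv2.imread('pics/sc2.png')[150:240,240:410]
z=lambda i:cv2.resize(i,(472,250),interpolation=cv2.INTER_CUBIC)
cv2.imwrite('pics/c2.png',np.hstack([cv2.resize(a,(320,500)),np.vstack([z(b),z(c)])]))
F=[get_ft_force()for _ in range(5)]; print([round(-(f[:2]@X),2) for f in F],get_clock(),toD(get_position()))
```

```text
[np.float64(-0.08), np.float64(-0.08), np.float64(-0.08), np.float64(-0.08), np.float64(-0.08)] 16.0 [-8.70049483e-02 -1.72940939e-05]
```

View pics/c2.png

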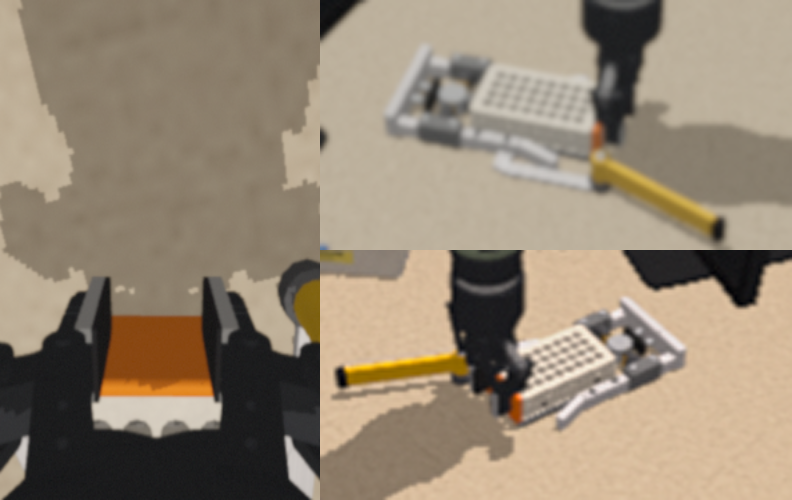

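The crop shows both fingertips behind the plate with no push force left, and the head past the rollers near the buffer. To confirm it is home, I lift off and take a wrist view from above.

Run:
```python
from h import *
p=D(-.080-.03,0); move_linear([*p,.025],speed=.1); move_linear([*p,.12],speed=.25)
set_gripper(0.0)
pos=(.56,.045,.28); move_pose(pos,q(DY)); wait(.2)
pos=get_position(); qq=get_tool_rot(); im,d=save('wrist','w3')
h=cv2.cvtColor(im,cv2.COLOR_RGB2HSV); m=cv2.inRange(h,(4,150,100),(16,255,255)); nn,l,s,c=cv2.connectedComponentsWithStats(m); i=1+s[1:,4].argmax(); ys,xs=np.where(l==i)
e=np.array([(x,ys[xs==x].min()) for x in range(xs.min()+2,xs.max()-1)])
E=back(e,.042,pos,qq); print('plate rear',toD(E.mean(0)),toD(E[0]),toD(E[-1]),s[i])
for t in('steel_head','rack_carrier','push_face','roller_gap','lock_bar_hinge','lock_bar_end'): print(t,[(toD(m['location']).round(4),round(m['p'],2)) for m in mark_of('wrist',t)[:2]])
print(get_clock())
cv2.imwrite('pics/w3c.png',cv2.resize(im[:,:,::-1][60:340,220:420],(571,800))[:600] if 0 else cv2.resize(im[:,:,::-1][60:340,220:420],(428,600),interpolation=2))
```

```text
plate rear [-0.0806658  -0.00064244] [-0.07944903 -0.03232101] [-0.07941914  0.03102611] [287 170  55   9 475]
steel_head []
rack_carrier [(array([-0.0073, -0.0027]), 0.7)]
push_face [(array([-0.0733,  0.0013]), 0.89)]
roller_gap []
lock_bar_hinge [(array([-0.0879,  0.0674]), 0.61), (array([-0.1143, -0.4128]), 0.34)]
lock_bar_end [(array([-0.2075,  0.1139]), 0.62)]
18.6
```

View pics/w3c.png

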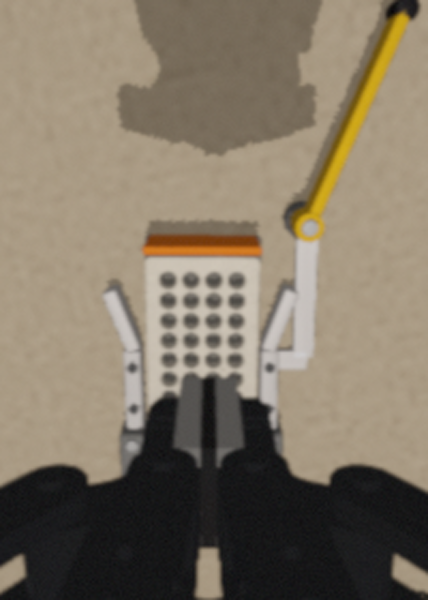

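The crop shows the plate's rear edge (crop y≈247) roughly 10 px behind the hinge axis (310,227). All cameras put the carrier about 5 mm short of home, where the fingers left it. I go back and push gently in steps until the buffer is just felt.

Run:
```python
from h import *
p=D(-.080-.03,0); set_gripper(.42); move_pose([*p,.10],q(DY)); move_linear([*p,.025],speed=.15)
f0=get_ft_force()
move_linear([*D(-.0885,0),.025],speed=.06)
for x in np.arange(-.0075,.0015,.001):
    move_linear([*D(-.080+x,0),.025],speed=.015)
    wait(.1); f=-((get_ft_force()-f0)[:2]@X)
    print(round(x,4),np.round(toD(get_position())[0],4),'push',round(f,2))
    if f>4: print('firm');break
print(get_clock())
for c in ('scene','side'):
    camera(c)
    for t in('steel_head','rack_carrier','push_face'): print(c,t,[(toD(m['location']).round(4),round(m['p'],2)) for m in mark_of(c,t)[:2]])
```

```text
-0.0075 -0.0877 push 0.53
-0.0065 -0.0865 push 1.51
-0.0055 -0.0855 push 0.57
-0.0045 -0.0845 push 0.06
-0.0035 -0.0835 push -0.89
-0.0025 -0.0825 push 1.04
-0.0015 -0.0815 push 0.59
-0.0005 -0.0807 push 1.39
0.0005 -0.0807 push 6.0
firm
24.1
scene steel_head [(array([ 0.0857, -0.0043]), 0.75), (array([-0.0836,  0.0641]), 0.64)]
scene rack_carrier [(array([-0.0008, -0.0013]), 0.57)]
scene push_face [(array([-0.0658, -0.0032]), 0.76)]
side steel_head [(array([ 0.0847, -0.0002]), 0.98), (array([-0.0703,  0.0014]), 0.54)]
side rack_carrier [(array([-0.0002, -0.0006]), 0.76)]
side push_face [(array([-0.0706, -0.0015]), 0.98), (array([-0.203 ,  0.1131]), 0.44)]
```

Firm contact comes with the TCP at -0.0807, and the vision puts the carrier within 1 mm of home. Now the bar.

Run:
```python
from h import *
p=D(-.11,0); move_linear([*p,.025],speed=.12); move_linear([*p,.11],speed=.25); set_gripper(0.0)
H=np.array([-.085,.066])
def P(th,off=.015,r=.10):
    s,c=np.sin(th),np.cos(th); return D(*(H+r*np.array([-s,-c])-off*np.array([c,-s])))
t0=1.94
a=P(t0,.045); move_pose([*a,.11],q(DY-t0)); move_linear([*a,.027],speed=.15)
f0=get_ft_force()
for t in list(np.linspace(t0,.12,13)):
    hit=move_linear([*P(t),.027],speed=.08,rotation=q(DY-t),until_force=15)
    if hit: print('hit',t,get_ft_force()-f0);break
else:
    for t in np.arange(.09,-.07,-.03):
        move_linear([*P(t),.027],speed=.04,rotation=q(DY-t)); f=get_ft_force()-f0
        print(round(t,2),toD(get_position()).round(4),'f',round(-(f[:2]@X),2))
        if -(f[:2]@X)>5: break
print(get_clock())
for c in ('scene','side'):
    camera(c); print(c,[(toD(m['location']).round(4),round(m['p'],2)) for m in mark_of(c,'lock_bar_end')[:2]])
save('scene','sc4'); save('side','sd4')
b=cv2.imread('pics/sd4.png')[170:260,220:390]; c=cv2.imread('pics/sc4.png')[150:240,240:410]
cv2.imwrite('pics/c4.png',np.vstack([cv2.resize(i,(560,296),interpolation=2) for i in(b,c)]))
```

```text
0.09 [-0.1095 -0.032 ] f 0.87
0.06 [-0.1061 -0.0328] f 0.14
0.03 [-0.103  -0.0335] f 0.79
0.0 [-0.1   -0.034] f 0.98
-0.03 [-0.0997 -0.0345] f 5.77
34.325
scene [(array([-0.0816, -0.0664]), 0.54), (array([-0.1135, -0.4128]), 0.23)]
side [(array([-0.0829, -0.0669]), 0.53)]
```

View pics/c4.png

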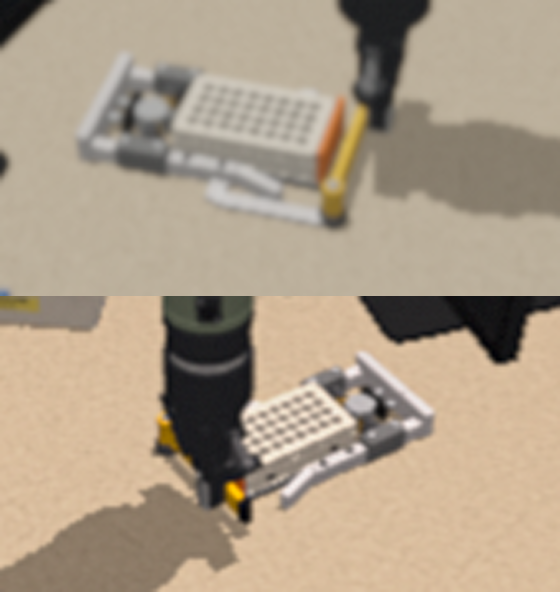

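The bar lies across behind the orange plate (side crop, from (333,190) to (365,100)), with a gap to the carrier, and has reached its stop. I back off, check once more and hand in.

Run:
```python
from h import *
p=D(-.14,-.034); move_linear([*p,.027],speed=.1); move_linear([*p,.20],speed=.25); wait(.3)
for c in ('scene','side'):
    camera(c)
    for t in ('lock_bar_end','steel_head','rack_carrier','push_face'): print(c,t,[(toD(m['location']).round(4),round(m['p'],2)) for m in mark_of(c,t)[:1]])
save('side','sd5'); b=cv2.imread('pics/sd5.png')[90:270,200:420]
cv2.imwrite('pics/c5.png',cv2.resize(b,(733,600),interpolation=2)); print(get_clock())
```

```text
scene lock_bar_end [(array([-0.0825, -0.0694]), 0.75)]
scene steel_head [(array([ 0.089 , -0.0046]), 0.71)]
scene rack_carrier [(array([-0.0027, -0.0013]), 0.84)]
scene push_face [(array([-0.0691, -0.0025]), 0.64)]
side lock_bar_end [(array([-0.0825, -0.0658]), 0.47)]
side steel_head [(array([0.0881, 0.0005]), 0.87)]
side rack_carrier [(array([-0.006 , -0.0035]), 0.84)]
side push_face [(array([-0.0703, -0.0016]), 0.71)]
36.9
```

View pics/c5.png

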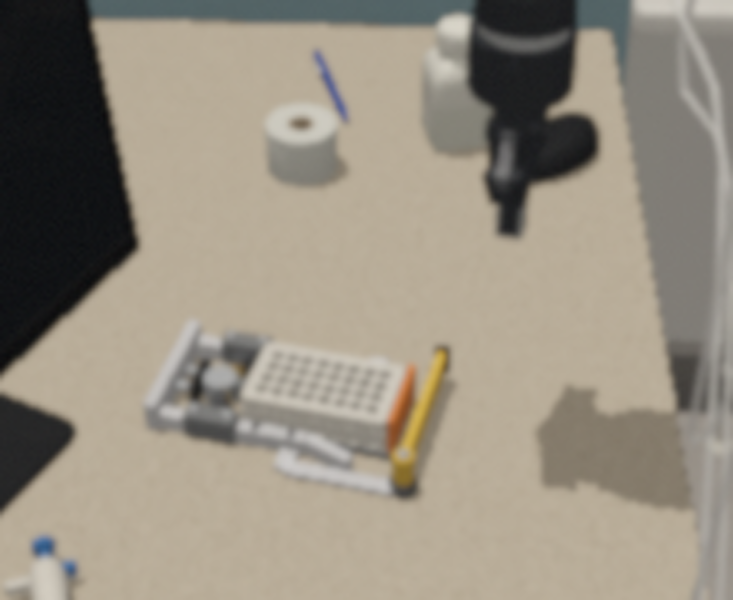

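The final view shows the carrier home, with its head at (220,380) beyond the rollers. The bar is shut from (403,460) to (442,352), and the bystanders in view have not moved.

```bash
python3 -c "
from cell import *
print(close_job())"
```

```text
the job is handed in; nothing more can be done
None
```

The job is handed in: the carrier is home past the rollers (it stopped about 5 mm short at first, so I nudged it on until the buffer was just felt at about 6 N), and the yellow bar is shut against its stop behind it.

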